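# Put the dry water stone back in its case

### The job

The big flat sharpening stone has dried standing on end on the carver's bench. Pick it up and slide it end-down into its upright wooden case, the one with the long slot, lowering it all the way to the bottom before you let go; do not drop it in. Leave the small square stone standing where it is.

Things in the scene. Friction and masses are not known exactly. Their poses are not given: they have to be found in the camera images.
- stone_center (a point): Centre of the big flat sharpening stone: plain grey slab 140 mm tall, 60 wide, 28 thick, 0.35 to 0.65 kg, loose, standing on end on the bench (centre 70 mm above its foot). x runs through the 28 mm thickness, y along the 60 mm width, z up. Grasp it across the 28 mm, about 20 mm below its top: once home, 56 mm of it stand above the case's rim.
- case_mouth (a point): Centre of the mouth, level with the rim, of the big stone's upright wooden case, fixed on the bench, 94 mm high. Slot 40 mm along x, 72 along y; its top 14 mm flare out (dark lips) to 64 x 96 mm, 73 x 105 outside. Slot floor 84 mm below this point: the stone's centre is 14 mm below it when home. z up; the stone goes in either way round, its thickness along x.
- stick_center (a point): Centre of the small square sharpening stone, not to be used: the same grey, 28 x 28 mm and 110 mm tall, loose, standing on end on the bench (centre 55 mm above it). Leave it alone.
- small_case_mouth (a point): Centre of the mouth, at the rim, of the small stone's case: fixed, same wood and 94 mm height, but a square slot 40 x 40 mm (64 x 64 at the rim, 73 x 73 outside), empty; not to be used. Around the stones and cases lies low clutter up to 65 mm high (gouge, tin, mallet, wood block); taller things stand only at the bench's sides.
Mind the look-alikes: they are no part of the job. Leave any orange or purple look-alike of the part that bears stone_center alone.

How it is judged (in metres and radians):
At the end, for the whole second after the job is handed in: The big flat stone stands in the big case, home to within 8 mm of the slot's floor, its centre within 15 mm of the case's axis, upright within 11 degrees, released and at rest; the small stone still stands (tilted less than 23 degrees) within 30 mm of its start (z of stone_center in the frame of case_mouth below -0.006 m and horizontal distance between stone_center and case_mouth below 0.015 m and angle between the z axis of stone_center and the z axis of case_mouth, either way round below 0.2 rad and linear speed of stone below 0.02 m/s and distance of stick_center from where it was at the start of the episode below 0.03 m and angle between stick_center's own z axis and vertical below 0.4 rad); the robot touches nothing.
It fails at once if the big stone is let go over the case more than about 30 mm above the slot's floor (dropped in) (z of stone_center in the frame of case_mouth above 0.016 m and horizontal distance between stone_center and case_mouth below 0.04 m and contact force between the fingers and stone below 0.05 N).
It fails at once if the small square stone is moved by more than 30 mm or knocked over (distance of stick_center from where it was at the start of the episode above 0.03 m or angle between stick_center's own z axis and vertical above 0.4 rad).
It also fails if it takes over 40 s, if anything falls off the work surface, if the arm or the gripper's body presses on something with over 40 N, if the wrist force passes 120 N, or if a joint passes its speed limit or range.

### The arm

A 7-joint arm with a two-finger parallel gripper is mounted at the origin on the work surface. World frame = base frame: x ahead of the robot, y to its left, z up, the work surface at z = 0. Lengths are in mm, angles in rad, forces in N, time in s.
With the tool pointing down it reaches from about 400 to 875 mm from the base axis. Payload 4.4 kg.
Tool frame: the origin (TCP) lies midway between the tips of the shut fingers; the grasp point (between the pads) lies 19 mm behind it (ctrl.pinch_z is the distance from the TCP to the grasp point, in mm); z points along the fingers, y is the line along which they close (so a half turn about z gives the same grasp; the last joint's range is limited). The gripper opens to 85 mm and grips with 20 to 120 N. Pads are 22 mm wide; open, the fingers measure 114 mm over their backs; the gripper's body (76 mm by 85 mm) begins 54 mm behind the grasp point. The pads swing forward as they close: fully open they stand 13 mm farther back than shut.
Start: joints at [1.149, 0.628, 0.038, 1.517, -0.027, 0.996, -0.02], TCP at [226.449, -609.293, 231.313] pointing down, gripper open.
Joint ranges: [-3.06, 3.06], [-0.37, 2.12], [-1.25, 1.32], [0.18, 2.47], [-1.1, 4.24], [0.23, 1.98], [-2.94, 2.94]. Speed limits (rad/s): [2.57, 2.57, 3.14, 3.14, 3.14, 3.14, 3.14].

### API

Orientations are given as [roll, pitch, yaw] about the fixed x, y, z axes, in that order (R = Rz(yaw) Ry(pitch) Rx(roll)).
In Python, from cell import read_state, cams, order, ctrl gives the robot as it stands.
- The arm moves only by the tool move_arm, never from a script. Its argument "targets" is text: rows parted by semicolons, each of 7 numbers parted by spaces: the gripper's target within -1 to 1 (fully open at 1, half-way at 0, shut at -1), then the shift along the tool's x, y, z in cm, then the turn, a rotation vector about the tool's x, y, z in degrees. A call has 1 to 5 rows; each row shifts and turns the commanded pose from where the row before left it, along the tool's axes as they then stand; what a row does not reach is not made up. A row lasts 1/12 s, in which the tool goes at most 41.7 mm and 7.16 degrees, less where a joint would pass 70% of its speed; a pose out of reach is approached as far as the arm can. A call with a gripper value outside its range is refused whole. The fingers move at their own pace and stop on an object; the grip force is fixed at half the most. Time passes only in rows, so rows that do not move let the fingers close. It gives the time, the measured TCP pose, the force, the opening and the grip force at its end, in the units of the state.
- read_state(): the state, without advancing time (a new reading comes with each control period).
- cams.get_image(name): name is "scene" or "top" or "wrist"; returns a dict with "color" (480x640x3 uint8, red, green, blue), "fovy" (degrees; the focal length in pixels is half the picture's height over the tangent of half this angle, whatever the lens; pixels are square), "cx", "cy" (the principal point, pixels), "rvec" (rotation vector, rad) and "tvec" (3), from world to camera coordinates, as OpenCV has them. Camera axes: x right, y down, z forward; pixel columns grow to the right and rows downward; lengths in mm; the calibration is good to about 2 mm. A picture is of the moment at which its call begins. There is no depth.
- order.finish_job(): hands the job in; it is judged then, once.
The state is a dict: "clock": time; "qpos": joint angles; "qd": joint speeds; "tau": joint torques, N m; "eef_pos": TCP position; "tool_rot": TCP orientation; "force": force on the tool from outside, world axes, zero at the start; "torque": the same for the moment, N m; "width": finger opening in mm; "gripper_force": force on a finger pad.
Only numpy, scipy, OpenCV 4.12 (cv2) and the standard library are available. Lean on these libraries where they do the work, as an engineer would, in place of code of your own. Each camera call takes 0.05 s, during which the arm holds its last target. There are 200 camera calls.

## Working session

There is one attempt and no reset: what is moved stays moved. The work goes in short steps, Python scripts to look and compute and a tool call to move; the robot and the scene stay as the last step left them, time stands still between calls to the robot, and variables do not carry over. Pictures are saved under pics/ and viewed, at most 10 in all, crops included, and the job is handed in when it is done.

Besides the shell and the picture viewer there is one more tool, called after "Call:" by a JSON object that holds its "name" and its "arguments". move_arm: Moves the arm, as the interface text tells. Its arguments: {"type":"object","properties":{"targets":{"type":"string"}},"required":["targets"]}

```bash
ls; mkdir -p pics; cat > h.py <<'E'
import numpy as np,cv2
from cell import read_state,cams,order,ctrl
def cam(n):
    d=cams.get_image(n);R=cv2.Rodrigues(np.array(d["rvec"],float))[0];t=np.array(d["tvec"],float).ravel()
    f=240/np.tan(np.radians(d["fovy"])/2);return d["color"],(R,t,f,d["cx"],d["cy"])
def ray(c,u,v,z):
    R,t,f,cx,cy=c;o=-R.T@t;d=R.T@np.array([(u-cx)/f,(v-cy)/f,1]);return o+d*(z-o[2])/d[2]
def proj(c,p):
    R,t,f,cx,cy=c;q=R@np.array(p,float)+t;return np.array([f*q[0]/q[2]+cx,f*q[1]/q[2]+cy])
def save(n,im): cv2.imwrite('pics/'+n+'.png',im[:,:,::-1])
E
python3 - <<'E'
from h import *
import pickle
for n in("scene","top"):
    im,c=cam(n);save(n+'0',im);pickle.dump((im,c),open(n+'0.pkl','wb'));print(n,-c[0].T@c[1],c[2:],c[0][2])
s=read_state();print(s)
E
```

```text
pics
scene [1100.64620918  216.29087724  812.91098639] (np.float64(511.0289951563344), 316.11535786394796, 236.92575580370524) [-0.60489921 -0.20798802 -0.76865983]
top [ 274.36972369   -4.4546929  1174.1788913 ] (np.float64(484.34984239902207), 330.33582390021485, 235.43928081976304) [ 0.21768537  0.00488793 -0.97600676]
{'clock': 0.1, 'qpos': array([ 1.14921513,  0.62926215,  0.03844152,  1.51825789, -0.02698131,
        0.99629513, -0.0199865 ]), 'qd': array([ 0.00089232, -0.00183587, -0.00047406, -0.00311009,  0.00016179,
       -0.0006704 ,  0.00090444]), 'tau': array([ 3.91378868e-03, -5.64527893e+01,  1.23083755e+00, -1.93971848e+01,
        1.13398916e-02,  5.45547300e-03, -1.53779666e-05]), 'eef_pos': array([ 226.24235773, -608.76484205,  230.47869964]), 'tool_rot': array([-3.13988832e+00,  3.11349782e-05,  3.55807736e-01]), 'force': array([ 0.45605248,  0.50304461, -0.06412313]), 'torque': array([-0.01779594,  0.02492765, -0.04131958]), 'gripper_force': 0.0, 'width': 85.21882421804837}
```

View pics/top0.png

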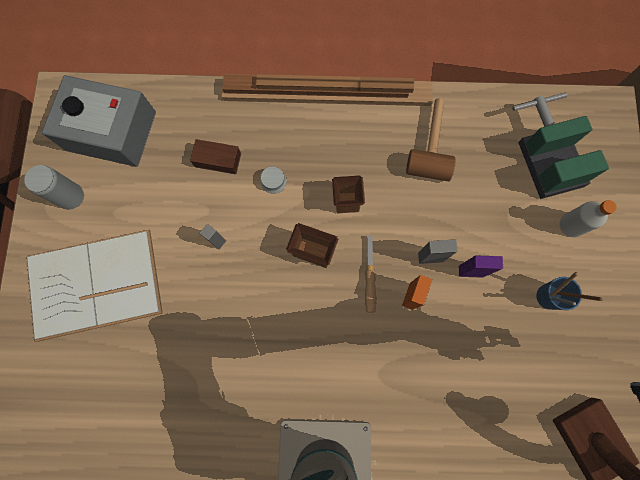

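View pics/scene0.png

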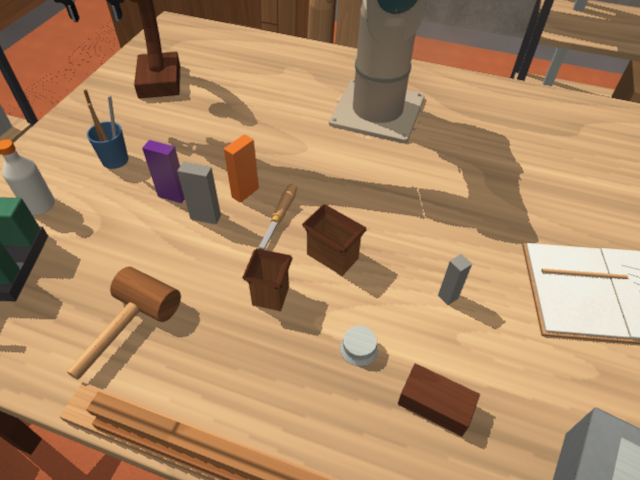

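The top view shows the big grey stone at about (437,251), purple next to it at (480,267), orange at (417,292), the big case at (313,245), the small case at (348,193) and the small stone at (212,236). In the scene view the grey stone is at (200,192) and the big case at (335,238). Next, enlarged crops.

```bash
python3 - <<'E'
from h import *
import pickle
a,ca=pickle.load(open('top0.pkl','rb'));b,cb=pickle.load(open('scene0.pkl','rb'))
r=lambda im,x,y,w,h,s:cv2.resize(im[y:y+h,x:x+w],None,fx=s,fy=s,interpolation=cv2.INTER_CUBIC)
A=np.hstack([r(a,400,220,66,50,6),r(a,280,215,66,50,6)])
B=np.hstack([r(b,165,140,66,50,6),r(b,300,195,66,50,6)])
save('crop1',np.vstack([A,B]))
E
```

```text
(no output)
```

View pics/crop1.png

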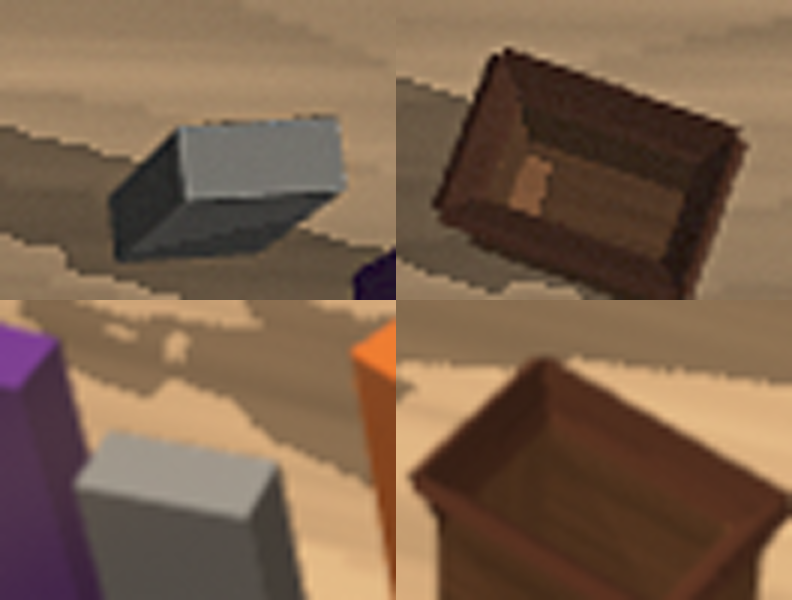

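The crops show the stone's top face corners, local to each crop: (181,127), (340,117), (346,187), (187,196) in the top view and (107,132), (280,163), (250,220), (77,185) in the scene view. The case's outer rim corners are clear at left, back and right.

```bash
python3 - <<'E'
from h import *
import pickle
a,ca=pickle.load(open('top0.pkl','rb'));b,cb=pickle.load(open('scene0.pkl','rb'))
def P(c,x,y,pts,z): return np.array([ray(c,x+(u+.5)/6-.5,y+(v+.5)/6-.5,z)[:2] for u,v in pts])
def rep(n,q):
    e=np.diff(np.vstack([q,q[:1]]),axis=0)
    print(n,q.mean(0).round(1),np.linalg.norm(e,axis=1).round(1),np.degrees(np.arctan2(e[:,1],e[:,0])).round(1))
rep('stone top',P(ca,400,220,[(181,127),(340,117),(346,187),(187,196)],140))
rep('stone scn',P(cb,165,140,[(107,132),(280,163),(250,220),(77,185)],140))
def para(q): return np.array([q[0],q[1],q[1]+q[2]-q[0],q[2]])
rep('case top',para(P(ca,280,215,[(111,50),(349,135),(41,208)],94)))
rep('case scn',para(P(cb,300,195,[(149,57),(396,195),(17,178)],94)))
# contour of dark case, top
m=((a.max(2)<110)&(a[:,:,0].astype(int)-a[:,:,2]>15)).astype(np.uint8)
for n,(u,v,z) in dict(purple=(481,262,140),orange=(419,288,140),stick=(212,231,110),small=(348,184,94),tin=(273,180,30),gouge=(370,290,20)).items(): print(n,ray(ca,u,v,z)[:2].round())
E
```

```text
stone top [ 488.9 -246.3] [58.2 25.9 57.8 25.5] [ -84.8 -176.9   94.9    3.9]
stone scn [ 490.3 -242.9] [59.6 27.2 59.4 25.7] [  95.7    6.8  -85.7 -172.5]
case top [496.2  41.8] [96.9 66.7 96.9 66.7] [-108.5  159.    71.5  -21. ]
case scn [497.8  43.9] [95.8 66.7 95.8 66.7] [  72.1  -19.1 -107.9  160.9]
purple [ 455. -326.]
orange [ 395. -192.]
stick [515. 268.]
small [640. -37.]
tin [667. 147.]
gouge [401. -97.]
```

Call:
{"name": "move_arm", "arguments": {"targets": "1 0 0 -1 0 0 -7;1 0 0 -1 0 0 -7;1 0 0 -1 0 0 -7;1 0 0 -1 0 0 -7;1 0 0 -1 0 0 -7"}}

```text
clock: 0.52
eef_pos: [226.3, -609.0, 281.2]
tool_rot: [-3.141, -0.001, 0.973]
force: [0.1, 0.7, -0.4]
width: 85.1
gripper_force: 0.0
```

Call:
{"name": "move_arm", "arguments": {"targets": "1 0 0 0 0 0 -7;1 0 0 0 0 0 -7;1 0 0 0 0 0 -7;1 0 0 0 0 0 -7;1 0 0 0 0 0 -7"}}

```text
clock: 0.93
eef_pos: [226.2, -609.0, 280.8]
tool_rot: [-3.141, -0.001, 1.583]
force: [0.4, 0.3, -1.3]
width: 85.1
gripper_force: 0.0
```

Call:
{"name": "move_arm", "arguments": {"targets": "1 0 0 0 0 0 -4.8;1 2.8 2.4 0 0 0 0;1 2.8 2.4 0 0 0 0;1 2.8 2.4 0 0 0 0;1 2.8 2.4 0 0 0 0"}}

```text
clock: 1.35
eef_pos: [312.3, -487.5, 280.8]
tool_rot: [-3.141, -0.001, 1.661]
force: [1.1, 0.8, 0.6]
width: 85.1
gripper_force: 0.0
```

Call:
{"name": "move_arm", "arguments": {"targets": "1 2.8 2.4 0 0 0 0;1 2.8 2.4 0 0 0 0;1 2.8 2.4 0 0 0 0;1 2.8 2.4 0 0 0 0;1 2.8 2.4 0 0 0 0"}}

```text
clock: 1.77
eef_pos: [419.2, -337.2, 281.1]
tool_rot: [-3.141, -0.0, 1.661]
force: [0.8, 0.3, 0.2]
width: 85.2
gripper_force: 0.0
```

Call:
{"name": "move_arm", "arguments": {"targets": "1 2.8 2.4 0 0 0 0;1 2.8 2.4 0 0 0 0;1 0 0 0 0 0 0;1 0 0 0 0 0 0"}}

```text
clock: 2.1
eef_pos: [462.9, -276.0, 281.2]
tool_rot: [3.141, -0.001, 1.667]
force: [0.4, -1.0, -0.3]
width: 85.4
gripper_force: 0.0
```

Call:
{"name": "move_arm", "arguments": {"targets": "1 2.9 2.9 0 0 0 0;1 0 0 3 0 0 0;1 0 0 3 0 0 0;1 0 0 0 0 0 0;1 0 0 0 0 0 0"}}

```text
clock: 2.52
eef_pos: [485.9, -248.2, 220.2]
tool_rot: [-3.138, -0.001, 1.659]
force: [0.7, 0.4, 0.1]
width: 85.6
gripper_force: 0.0
```

```bash
python3 - <<'E'
from h import *
s=read_state();print(s['eef_pos'],s['tool_rot'])
w,cw=cam('wrist');sc,_=cam('scene')
for z in(0,70,140): print(z,[proj(cw,(489.6+a*14,-244.6+b*30,z)).round() for a in(-1,1) for b in(-1,1)])
save('w1',np.hstack([cv2.resize(w,(400,300)),cv2.resize(sc[40:340,0:400],(400,300))]));save('w1full',w)
import pickle;pickle.dump((w,cw),open('w1.pkl','wb'))
E
```

```text
[ 485.86356057 -248.23859618  220.20016809] [-3.13753223e+00 -1.36867091e-03  1.65927803e+00]
0 [array([306., 228.]), array([311., 167.]), array([334., 231.]), array([341., 170.])]
70 [array([303., 252.]), array([309., 178.]), array([338., 255.]), array([346., 181.])]
140 [array([299., 288.]), array([306., 195.]), array([343., 292.]), array([354., 199.])]
```

View pics/w1full.png

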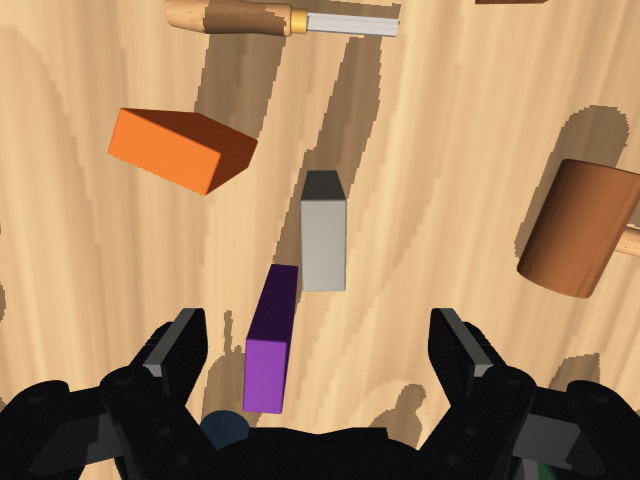

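The wrist view shows the stone's top face from (302,200) to (346,291). The purple slab's top is at (244–287, 341–412), behind the grasp line.

```bash
python3 - <<'E'
from h import *
import pickle
w,c=pickle.load(open('w1.pkl','rb'))
for p in ([(301.5,199.5),(345.5,199.5),(346.5,291),(303,291)],[(247,341),(287,341),(282,412),(244,412)]):
    q=np.array([ray(c,u,v,140)[:2] for u,v in p]);e=np.roll(q,-1,0)-q
    print(q.round(1).tolist(),q.mean(0).round(1),np.linalg.norm(e,axis=1).round(1),np.degrees(np.arctan2(e[:,1],e[:,0])).round(1))
E
```

```text
[[472.9, -217.6], [498.8, -215.2], [505.9, -274.0], [478.4, -276.5]] [ 489.  -245.8] [26.  59.1 27.7 59.1] [   5.1  -83.  -174.8   95.3]
[[444.0, -316.2], [470.6, -313.7], [470.8, -371.7], [443.9, -374.2]] [ 457.3 -343.9] [26.6 57.9 27.  58. ] [   5.3  -89.8 -174.7   89.8]
```

Call:
{"name": "move_arm", "arguments": {"targets": "1 0.24 0.36 0 0 0 -0.4;1 0 0 3 0 0 0;1 0 0 3 0 0 0;1 0 0 3 0 0 0;1 0 0 2.9 0 0 0"}}

```text
clock: 3.03
eef_pos: [492.5, -245.3, 102.7]
tool_rot: [3.138, 0.002, 1.668]
force: [0.2, -1.0, 0.2]
width: 84.7
gripper_force: 0.0
```

Call:
{"name": "move_arm", "arguments": {"targets": "1 0 0 0 0 0 0;1 0 0 0 0 0 0"}}

```text
clock: 3.2
eef_pos: [491.3, -244.5, 102.6]
tool_rot: [-3.141, -0.0, 1.668]
force: [0.0, -0.1, 0.0]
width: 85.6
gripper_force: 0.0
```

Call:
{"name": "move_arm", "arguments": {"targets": "-1 0 0 0 0 0 0;-1 0 0 0 0 0 0;-1 0 0 0 0 0 0;-1 0 0 0 0 0 0;-1 0 0 0 0 0 0"}}

```text
clock: 3.62
eef_pos: [491.1, -244.9, 103.5]
tool_rot: [3.141, 0.001, 1.668]
force: [-4.3, -0.6, 9.8]
width: 26.8
gripper_force: 58.2
```

Call:
{"name": "move_arm", "arguments": {"targets": "-1 0 0 0 0 0 0;-1 0 0 0 0 0 0;-1 0 0 0 0 0 0;-1 0 0 0 0 0 0;-1 0 0 0 0 0 0"}}

```text
clock: 4.03
eef_pos: [490.9, -245.0, 103.5]
tool_rot: [-3.141, 0.001, 1.668]
force: [-1.7, -0.5, 8.4]
width: 27.5
gripper_force: 58.8
```

Call:
{"name": "move_arm", "arguments": {"targets": "-1 0 0 -1 0 0 0;-1 0 0 -2.5 0 0 0;-1 0 0 -3 0 0 0;-1 0 0 -3 0 0 0;-1 0 0 -3 0 0 0"}}

```text
clock: 4.45
eef_pos: [490.5, -244.0, 228.8]
tool_rot: [-3.141, -0.001, 1.669]
force: [-0.5, -1.6, -4.4]
width: 27.7
gripper_force: 59.9
```

Call:
{"name": "move_arm", "arguments": {"targets": "-1 0 0 -1 0 0 0;-1 0 0 0 0 0 0;-1 0 0 0 0 0 0"}}

```text
clock: 4.7
eef_pos: [490.5, -244.4, 236.8]
tool_rot: [-3.141, -0.0, 1.668]
force: [-0.5, 0.1, -3.4]
width: 27.3
gripper_force: 60.1
```

```bash
python3 - <<'E'
from h import *
s=read_state();print(s['eef_pos'],s['tool_rot'])
w,cw=cam('wrist');sc,cs=cam('scene')
save('w2',np.hstack([cv2.resize(w,(400,300)),cv2.resize(sc[40:340,0:400],(400,300))]))
E
```

```text
[ 490.51897363 -244.39601416  236.83086856] [-3.14089462e+00 -1.40778114e-04  1.66815548e+00]
```

View pics/w2.png

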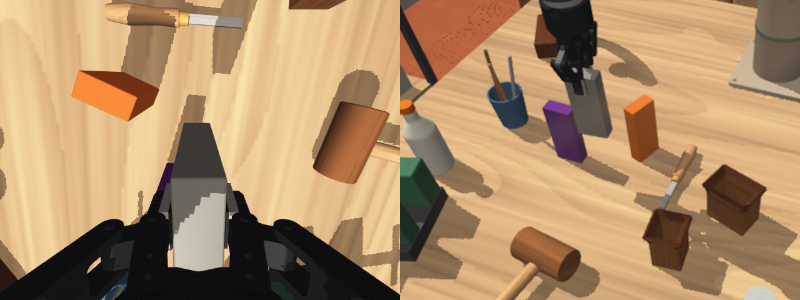

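The stone is held upright, clear of the bench; now on to the case.

Call:
{"name": "move_arm", "arguments": {"targets": "-1 1.5 0.2 0 0 0 0;-1 2.6 0.3 0 0 0 0;-1 3 0.4 0 0 0 0;-1 3 0.4 0 0 0 0;-1 3 0.4 0 0 0 0"}}

```text
clock: 5.22
eef_pos: [493.9, -111.1, 235.3]
tool_rot: [-3.138, -0.001, 1.668]
force: [0.3, 0.3, -3.4]
width: 27.4
gripper_force: 59.9
```

Call:
{"name": "move_arm", "arguments": {"targets": "-1 3 0.4 0 0 0 0;-1 3 0.4 0 0 0 0;-1 3 0.4 0 0 0 0;-1 3 0.3 0 0 0 0;-1 2 0.2 0 0 0 0"}}

```text
clock: 5.63
eef_pos: [497.3, 32.1, 235.6]
tool_rot: [-3.138, -0.002, 1.672]
force: [0.4, 0.3, -3.7]
width: 27.3
gripper_force: 59.9
```

Call:
{"name": "move_arm", "arguments": {"targets": "-1 0.4 0 0 0 0 6;-1 0 0 0 0 0 6;-1 0 0 0 0 0 6;-1 0 0 0 0 0 5.8;-1 0 0 0 0 0 0"}}

```text
clock: 6.05
eef_pos: [497.0, 32.5, 235.5]
tool_rot: [-3.138, 0.002, 1.251]
force: [-0.4, -0.4, -3.1]
width: 27.3
gripper_force: 60.0
```

Call:
{"name": "move_arm", "arguments": {"targets": "-1 0 0 0 0 0 0;-1 0 0 0 0 0 0"}}

```text
clock: 6.22
eef_pos: [497.7, 32.5, 236.4]
tool_rot: [-3.14, 0.001, 1.256]
force: [0.2, -0.1, -4.1]
width: 27.1
gripper_force: 60.0
```

```bash
python3 - <<'E'
from h import *
import pickle
s=read_state();print(s['eef_pos'],s['tool_rot'])
w,cw=cam('wrist');sc,cs=cam('scene');pickle.dump((w,cw,sc,cs),open('w3.pkl','wb'))
save('w3',np.hstack([cv2.resize(w[60:360,120:520],(400,300)),sc[50:350,200:600]]))
E
```

```text
[497.67197231  32.54954334 236.38800833] [-3.13976464e+00  6.29457675e-04  1.25556922e+00]
```

View pics/w3.png

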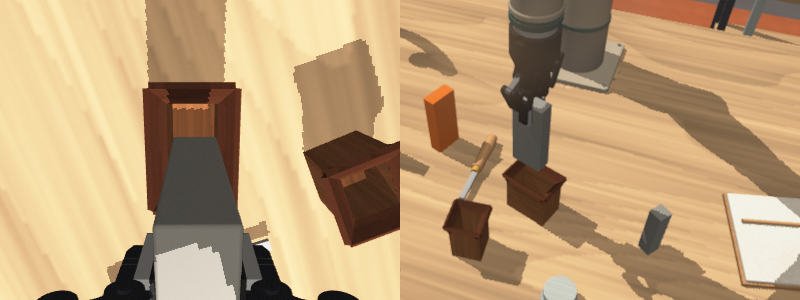

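The wrist view shows the case's far rim edge from crop (143,88) to (241,90), with its sides running down at columns 146 and 239. The stone is lined up with the slot.

```bash
python3 - <<'E'
from h import *
import pickle
w,c,sc,cs=pickle.load(open('w3.pkl','rb'))
y=np.radians(71.8);ex=np.array([np.cos(y),np.sin(y)])
a,b=[ray(c,u+120,v+60,94)[:2] for u,v in((143,88),(241,90))]
print('far edge',a,b,np.linalg.norm(a-b),np.degrees(np.arctan2(*(b-a)[::-1])), 'centre if 52.5:',(a+b)/2-ex*52.5,'if 48.5',(a+b)/2-ex*48.5)
# stone foot: far bottom edge crop (172,137),(218,137)
z=236.4-103.5
p,q=[ray(c,u+120,v+60,z)[:2] for u,v in((172,137),(217,137))]
print('stone far foot',p,q,np.linalg.norm(p-q),np.degrees(np.arctan2(*(q-p)[::-1])),'centre',(p+q)/2-ex*30)
E
```

```text
far edge [476.89926898  98.82998349] [544.13996596  75.45730791] 71.18703037949 -19.167306468486657 centre if 52.5: [494.12203425  37.27011299] if 48.5 [495.37137392  41.0700012 ]
stone far foot [490.02393699  64.75260496] [517.8812754   55.69425891] 29.293086835463765 -18.01292499675111 centre [494.58255864  31.72427039]
```

Call:
{"name": "move_arm", "arguments": {"targets": "-1 0.9 -0.23 0 0 0 0.4;-1 0 0 1.5 0 0 0;-1 0 0 1.5 0 0 0;-1 0 0 0 0 0 0;-1 0 0 0 0 0 0"}}

```text
clock: 6.73
eef_pos: [498.4, 42.2, 206.9]
tool_rot: [-3.14, 0.0, 1.247]
force: [0.2, 1.3, -3.0]
width: 27.1
gripper_force: 60.2
```

```bash
python3 - <<'E'
from h import *
s=read_state();print(s['eef_pos'],s['tool_rot'])
w,cw=cam('wrist');sc,cs=cam('scene')
r=lambda im:cv2.resize(im,(400,480),interpolation=cv2.INTER_CUBIC)
save('w4',np.hstack([r(w[120:360,220:420]),r(sc[140:290,280:405])]))
E
```

```text
[498.35489063  42.23326053 206.94240222] [-3.13990790e+00  4.15226633e-04  1.24657301e+00]
```

View pics/w4.png

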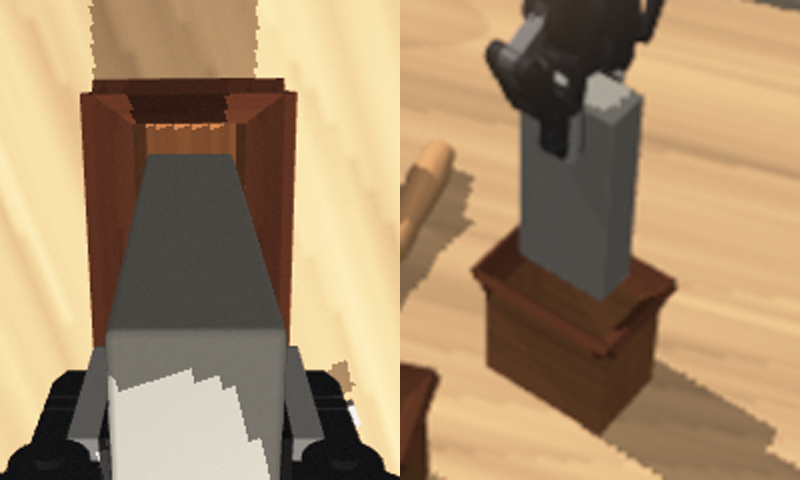

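The stone's foot (columns 149–233) lies inside the slot (134–238) in the wrist view, and the scene view agrees. Lowering it now, watching the force.

Call:
{"name": "move_arm", "arguments": {"targets": "-1 0 0 1 0 0 0;-1 0 0 1 0 0 0;-1 0 0 1 0 0 0;-1 0 0 1 0 0 0;-1 0 0 0 0 0 0"}}

```text
clock: 7.25
eef_pos: [497.2, 41.5, 164.9]
tool_rot: [-3.138, 0.002, 1.246]
force: [-0.0, -0.2, -3.6]
width: 27.0
gripper_force: 60.0
```

Call:
{"name": "move_arm", "arguments": {"targets": "-1 0 0 1 0 0 0;-1 0 0 1 0 0 0;-1 0 0 1 0 0 0;-1 0 0 0 0 0 0"}}

```text
clock: 7.58
eef_pos: [497.5, 41.6, 135.2]
tool_rot: [-3.138, 0.002, 1.246]
force: [0.8, -0.5, -3.6]
width: 27.5
gripper_force: 60.0
```

Call:
{"name": "move_arm", "arguments": {"targets": "-1 0 0 1 0 0 0;-1 0 0 0.5 0 0 0;-1 0 0 0.3 0 0 0;-1 0 0 0 0 0 0;-1 0 0 0 0 0 0"}}

```text
clock: 8.0
eef_pos: [498.9, 41.8, 119.3]
tool_rot: [-3.142, -0.0, 1.246]
force: [0.3, -0.9, -3.1]
width: 27.6
gripper_force: 60.1
```

Smooth so far, with about 5 mm to go.

Call:
{"name": "move_arm", "arguments": {"targets": "-1 0 0 0.2 0 0 0;-1 0 0 0.2 0 0 0;-1 0 0 0 0 0 0;-1 0 0 0 0 0 0"}}

```text
clock: 8.33
eef_pos: [498.9, 41.7, 115.3]
tool_rot: [3.142, 0.0, 1.246]
force: [0.1, -0.2, -3.8]
width: 27.6
gripper_force: 60.1
```

Call:
{"name": "move_arm", "arguments": {"targets": "-1 0 0 0.15 0 0 0;-1 0 0 0 0 0 0;-1 0 0 0 0 0 0"}}

```text
clock: 8.58
eef_pos: [498.8, 41.8, 113.8]
tool_rot: [-3.142, 0.0, 1.246]
force: [-0.6, -0.6, -3.3]
width: 27.4
gripper_force: 60.1
```

Call:
{"name": "move_arm", "arguments": {"targets": "-1 0 0 0.1 0 0 0;-1 0 0 0 0 0 0;-1 0 0 0 0 0 0"}}

```text
clock: 8.83
eef_pos: [499.0, 41.9, 113.5]
tool_rot: [3.141, -0.0, 1.246]
force: [-1.2, -0.8, 5.1]
width: 27.7
gripper_force: 61.2
```

Call:
{"name": "move_arm", "arguments": {"targets": "-1 0 0 0.1 0 0 0;-1 0 0 0 0 0 0;-1 0 0 0 0 0 0"}}

```text
clock: 9.08
eef_pos: [499.0, 42.0, 113.5]
tool_rot: [3.14, -0.0, 1.246]
force: [-5.5, -0.3, 16.1]
width: 27.3
gripper_force: 62.8
```

The stone touched the floor at the expected height. Releasing and rising.

Call:
{"name": "move_arm", "arguments": {"targets": "1 0 0 0 0 0 0;1 0 0 0 0 0 0;1 0 0 0 0 0 0;1 0 0 0 0 0 0;1 0 0 0 0 0 0"}}

```text
clock: 9.5
eef_pos: [498.9, 41.8, 111.7]
tool_rot: [-3.142, -0.0, 1.246]
force: [0.2, 1.0, -0.3]
width: 84.7
gripper_force: 0.0
```

Call:
{"name": "move_arm", "arguments": {"targets": "1 0 0 0 0 0 0;1 0 0 -1.5 0 0 0;1 0 0 -3 0 0 0;1 0 0 -3 0 0 0;1 0 0 -3 0 0 0"}}

```text
clock: 9.92
eef_pos: [498.4, 41.8, 217.7]
tool_rot: [-3.14, 0.0, 1.246]
force: [0.7, 0.1, -0.1]
width: 85.6
gripper_force: 0.0
```

Call:
{"name": "move_arm", "arguments": {"targets": "1 0 0 -3 0 0 0;1 0 0 0 0 0 0;1 0 0 0 0 0 0;1 0 0 0 0 0 0"}}

```text
clock: 10.25
eef_pos: [498.4, 41.6, 246.3]
tool_rot: [-3.141, 0.001, 1.246]
force: [-0.8, -0.3, -0.3]
width: 85.4
gripper_force: 0.0
```

```bash
python3 - <<'E'
from h import *
s=read_state();print(s['eef_pos'],s['force'])
w,cw=cam('wrist');sc,cs=cam('scene')
print([(proj(cw,(497+a*14*.951+b*30*.31,42+b*30*.951-a*14*.31,150))-[120,60]).round() for a in(-1,1) for b in(-1,1)])
save('w5',np.hstack([w[60:360,120:520],sc[50:350,200:600]]))
E
```

```text
[498.3703057   41.55067673 246.3321608 ] [-0.81577454 -0.29229312 -0.26345061]
[array([176., 224.]), array([173., 137.]), array([217., 224.]), array([218., 136.])]
```

View pics/w5.png

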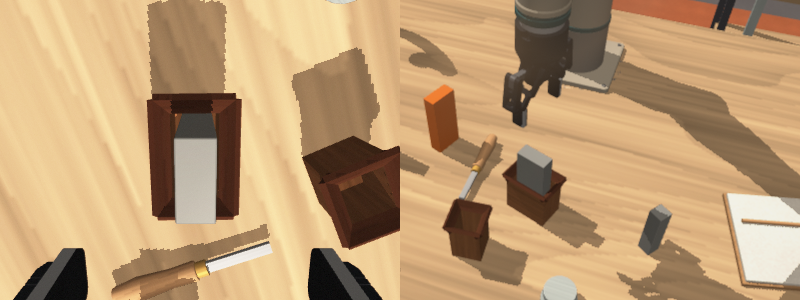

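The stone stands upright and home in the case: its top face in the wrist crop spans (175,138) to (217,224), as predicted. The gripper is clear and the small stone is untouched.

```bash
python3 -c "
from cell import order
print(order.finish_job())"
```

```text
the job is handed in; nothing more can be done
None
```

The big stone stands at the bottom of its case, lowered to the slot's floor before release; the small stone was left where it was, and the job is handed in (no verdict was returned).

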